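Wedge up the board rest to its height mark

TASK

Slide the tapered wooden wedge, thin end first, under the middle of the sagging front edge of the hinged board rest until the edge has risen to the black height mark on the gauge, then let go and leave the wedge flat on the bench holding it there. Leave the flat wooden spacer bar where it lies.

Things in the scene. Friction and masses are not known exactly. Their poses are not given: they have to be found in the camera images.
- wedge_grip (a point): Tapered wooden wedge, loose, 126x30 mm, 0.12 kg: centre of its upright grip block (26 long, 30 wide, flush with the sides, top 60 mm up), 45 mm above its flat bottom. x runs to the thin end, y across, z up. From 13 mm ahead of this point the top slopes straight from 33 mm high to 3 mm at the tip, 113 mm ahead. It does not slip back under load.
- rest_edge (a point): Middle of the front edge of the hinged aluminium board rest (106 mm wide, carries a circuit board; fixture fixed): on the axis of a 10 mm round bar along y. x runs in to the hinge, 140 mm off. Sags at first, underside 9 mm above the bench; lifts freely, weighs about 2 N. Open below, 45 mm each side. A thin pin at its right (-y) end points to the gauge.
- mark (a point): Height mark: thin black bar (3 mm high, 15 mm long) of a stiff rider on the small white upright gauge plate (54 mm high) at the right front corner of the board rest. Centre of the bar; set between 24 and 32 mm above the bench from one start to the next, then stays put. The edge is right when its bar's axis (rest_edge) is as high as this mark.
- spacer_grip (a point): Flat wooden spacer bar, loose, to be left alone: as long and wide as the wedge with a like grip block, but an even 10 mm thick, no taper. Centre of its grip block, 30 mm above its bottom; x runs along the bar away from the grip.

How it is judged:
By the outcome, as a careful person would: the job done as asked, in the order asked, and still so for the second after the job is handed in, with the robot touching nothing.
It also fails if it takes over 42 s, if anything falls off the work surface, if the arm or the gripper's body presses on something with over 40 N, if the wrist force passes 120 N, or if a joint passes its speed limit or range.

ROBOT

A 6-joint arm with a two-finger parallel gripper is mounted at the origin on the work surface; the furniture and walls round the work are solid. World frame = base frame: x ahead of the robot, y to its left, z up, the work surface at z = 0. Lengths are in mm, angles in rad, forces in N, time in s.
With the tool pointing down it reaches from about 350 to 875 mm from the base axis. Payload 4.2 kg.
Tool frame: the origin (TCP) lies midway between the tips of the shut fingers; the grasp point (between the pads) lies 19 mm behind it (arm.grasp_offset is the distance from the TCP to the grasp point, in mm); z points along the fingers, y is the direction in which the jaws open and shut (so a half turn about z gives the same grasp; the last joint's range is limited). The gripper opens to 85 mm and grips with 20 to 120 N. Pads are 22 mm wide; open, the fingers measure 114 mm over their backs; the gripper's body (76 mm by 85 mm) begins 54 mm behind the grasp point. The pads swing forward as they close: fully open they stand 13 mm farther back than shut.
Start: joints at [-0.847, 0.385, 0.008, 0, -1.194, -0.259], TCP at [280.164, -558.666, 231.312] pointing down, gripper open.
Joint ranges: [-3.14, 3.14], [-1.21, 2.06], [-1.07, 1.41], [-3.16, 2.05], [-2.99, -0.16], [-3.1, 3.1]. Speed limits (rad/s): [2.79, 2.79, 3.14, 3.14, 3.14, 3.14].

INTERFACE

Orientations are given as a unit quaternion [x, y, z, w].
In Python, from bench import arm gives the robot as it stands.
- The arm moves only by the tool move_arm, never from a script. Its argument "moves" is a list of rows, each an object with "gripper": the gripper's target within -1 to 1 (fully open at 1, half-way at 0, shut at -1); "xyz": the shift along the tool's x, y, z in cm, a list of three; "angular": the turn, a rotation vector about the tool's x, y, z in rad, a list of three. In form: [{"gripper": gripper, "xyz": [dx, dy, dz], "angular": [wx, wy, wz]}, ...]. A call has 1 to 10 rows; each row is the pose to reach, as a shift and turn from the pose commanded when the call began, along the tool's axes at that moment; what a row does not reach only later rows make up. A row lasts 1/8 s, in which the tool goes at most 62.5 mm and 10.7 degrees, less where a joint would pass 70% of its speed; a pose out of reach is approached as far as the arm can. A call with a gripper value outside its range is refused whole. The fingers move at their own pace and stop on an object; the grip force is fixed at half the most. Time passes only in rows, so rows that repeat a pose let the fingers close. It gives the time, the measured TCP pose, the force and the opening at its end, in the units of the state.
- arm.read_state(): the state, without advancing time (a new reading comes with each control period).
- arm.get_image(name): name is "side" or "top"; returns (picture, depth): 420x560x3 uint8, blue, green, red; 420x560 float32, mm along the optical axis (not along the pixel's ray), 0 where there is no reading.
- arm.get_calibration(name): a dict with "camera_matrix" (3x3 intrinsics, pixels), "R" (3x3) and "t" (3): a world point X has camera coordinates R X + t. Camera axes: x right, y down, z forward; pixel columns grow to the right and rows downward; lengths in mm; the calibration is good to about 2 mm. A picture is of the moment at which its call begins. get_calibration takes no time and is no camera call.
- arm.job_done(): hands the job in, once; it reports no verdict.
The state is a dict: "clock": time; "joints": joint angles; "joint_vel": joint speeds; "joint_efforts": joint torques, N m; "position": TCP position; "ee_rot": TCP orientation; "contact_force": force on the tool from outside, world axes, zero at the start; "wrist_torque": the same for the moment, N m; "gripper_width": finger opening in mm.
Only numpy, scipy, OpenCV 4.12 (cv2) and the standard library are available. Lean on these libraries where they do the work, as an engineer would, in place of code of your own. Each camera call takes 0.05 s, during which the arm holds its last target. There are 200 camera calls.

## Working session

There is one attempt and no reset: what is moved stays moved. The work goes in short steps, Python scripts to look and compute and a tool call to move; the robot and the scene stay as the last step left them, time stands still between calls to the robot, and variables do not carry over. Pictures are saved under pics/ and viewed, about 8 in all and at most 12, crops included, and the job is handed in when it is done.

Besides the shell and the picture viewer there is one more tool, called as name([rows], argument=value, ...), one row to a line, values as JSON. move_arm: Moves the arm, as the interface text tells. Its arguments: {"type":"object","properties":{"moves":{"type":"array","items":{"type":"object","properties":{"gripper":{"type":"number"},"xyz":{"type":"array","items":{"type":"number"}},"angular":{"type":"array","items":{"type":"number"}}}}}},"required":["moves"]}

```bash
mkdir -p pics
cat > h.py <<'E'
import numpy as np, cv2
from bench import arm
def cam(n):
    c=arm.get_calibration(n); return np.array(c["camera_matrix"]),np.array(c["R"]),np.array(c["t"]).ravel()
def ray(n,u,v,z):
    K,R,t=cam(n); d=R.T@np.linalg.solve(K,[u,v,1.]); o=-R.T@t
    return o+d*(z-o[2])/d[2]
def cloud(n,depth):
    K,R,t=cam(n); v,u=np.mgrid[:depth.shape[0],:depth.shape[1]]
    P=np.stack([u,v,np.ones_like(u)],-1)@np.linalg.inv(K).T*depth[...,None]
    return (P-t)@R
def proj(n,X):
    K,R,t=cam(n); p=K@(R@np.array(X)+t); return p[:2]/p[2]
E
python3 - <<'E'
from h import *
for n in("side","top"):
    p,d=arm.get_image(n); cv2.imwrite(f"pics/{n}0.png",p); np.save(f"{n}0.npy",d)
    K,R,t=cam(n); print(n,K[0,0],(-R.T@t).round(),R.round(2).tolist())
print(arm.read_state())
E
```

```text
side 469.4015860312653 [ 221. -949.  482.] [[0.95, -0.33, -0.0], [-0.16, -0.46, -0.88], [0.28, 0.83, -0.48]]
top 442.26047941155275 [ 419. -261.  918.] [[-0.02, -1.0, -0.01], [-1.0, 0.02, -0.07], [0.07, 0.01, -1.0]]
{'clock': 0.1, 'joints': array([-8.47386248e-01,  3.85488713e-01,  6.77848814e-03, -4.39456731e-04,
       -1.19400043e+00, -2.58602007e-01]), 'joint_vel': array([ 0.00031803, -0.00087666,  0.0039383 ,  0.00156832,  0.0012506 ,
        0.00054537]), 'joint_efforts': array([-5.44772083e-04, -3.93318594e+01,  1.88930386e+01,  4.19794768e+00,
       -2.58073909e-03, -4.16828470e-06]), 'position': array([ 279.94549492, -558.22238855,  230.33110597]), 'ee_rot': array([-2.30238616e-01,  9.73133712e-01,  9.40385748e-04, -2.71208710e-04]), 'contact_force': array([ 0.30256142, -0.0269926 ,  0.09207782]), 'wrist_torque': array([-0.01363683,  0.02175676, -0.01080995]), 'gripper_width': 85.47610874761642}
```

View pics/top0.png

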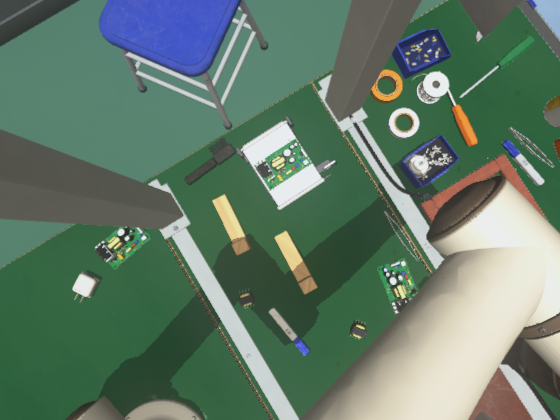

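View pics/side0.png

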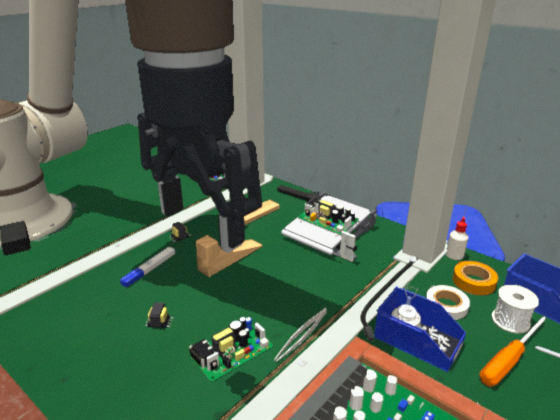

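The top view shows two wood bars. The right one (grip about (308,283)) has the tall grip and looks like the wedge in the side view. The left one (grip about (240,248)) looks like the spacer. The board rest is centred near (283,165), with the gauge at about (325,168). Next I'll measure these with depth.

Run:
```python
from h import *
p=cv2.imread("pics/top0.png"); d=np.load("top0.npy"); P=cloud("top",d)
hsv=cv2.cvtColor(p,cv2.COLOR_BGR2HSV)
m=cv2.inRange(hsv,(8,60,90),(28,200,255)); m[:190]=0;m[300:]=0;m[:,:205]=0;m[:,325:]=0
m=cv2.morphologyEx(m,cv2.MORPH_OPEN,np.ones((3,3)))
for c in cv2.findContours(m,0,2)[0]:
    if cv2.contourArea(c)<200: continue
    k=np.zeros_like(m); cv2.drawContours(k,[c],-1,255,-1); Q=P[(k>0)&(d>0)]
    xy=Q[:,:2].mean(0); w=np.linalg.eigh(np.cov(Q[:,:2].T))[1][:,1]
    s=(Q[:,:2]-xy)@w
    print(cv2.minAreaRect(c),xy.round(),w.round(3))
    for a in np.arange(-80,80,10):
        q=Q[(s>=a)&(s<a+10)]
        if len(q)>5: print(int(a),len(q),np.median(q,0).round(1))
print("table z",np.median(P[215:230,265:275].reshape(-1,3),0))
for (u,v) in [(250,160),(283,203),(320,188),(300,195),(265,130),(292,125),(325,165),(332,163),(300,200)]: print(u,v,P[v,u].round(1))
c=cv2.resize(p[100:300,180:360],None,fx=3,fy=3,interpolation=2); cv2.imwrite("pics/c1.png",c)
s=cv2.imread("pics/side0.png"); cv2.imwrite("pics/c2.png",cv2.resize(s[170:280,180:390],None,fx=3.8,fy=3.8,interpolation=2))
```

```text
((295.52569580078125, 262.10406494140625), (65.34832000732422, 15.700231552124023), 62.10273361206055) [ 368. -276.] [-0.887 -0.463]
-70 37 [ 423.5 -246.3    4.4]
-60 71 [ 417.1 -250.2    7.2]
-50 72 [ 408.8 -256.2    9.8]
-40 74 [ 399.7 -260.1   13.2]
-30 76 [ 390.6 -264.    15.8]
-20 75 [ 382.3 -269.7   18.7]
-10 77 [ 372.6 -273.7   21.8]
0 79 [ 364.4 -277.4   24.7]
10 78 [ 354.7 -283.    27.9]
20 78 [ 346.8 -286.9   30.4]
30 100 [ 337.4 -292.2   50.6]
40 82 [ 328.3 -296.9   60.5]
50 78 [ 320.3 -300.6   60.5]
60 7 [ 316.4 -310.     1.8]
((231.21807861328125, 224.1103515625), (61.051143646240234, 16.712907791137695), 66.64443969726562) [ 447. -148.] [-0.904 -0.427]
-70 25 [ 503.3 -120.3   10.8]
-60 73 [ 496.3 -124.2   10.6]
-50 74 [ 487.8 -128.4   10.4]
-40 72 [ 479.2 -132.4   10.6]
-30 71 [ 470.8 -136.3   10.7]
-20 75 [ 460.8 -142.1   10.9]
-10 75 [ 452.2 -144.4   10.7]
0 76 [ 442.1 -150.    10.7]
10 76 [ 433.7 -154.3   10.6]
20 74 [ 424.4 -158.2   10.8]
30 63 [ 415.3 -162.2   13.5]
40 86 [ 407.2 -166.9   45.5]
50 82 [ 397.5 -171.8   45.5]
60 12 [ 392.5 -174.6   44.9]
table z [ 450.8659076  -225.03028868    1.21359586]
250 160 [ 576.1 -189.4   32.1]
283 203 [ 488.  -254.1   22.3]
320 188 [ 518.9 -331.5    3.3]
300 195 [ 503.8 -289.1   19.6]
265 130 [ 644.3 -219.6    1.8]
292 125 [ 6.541e+02 -2.766e+02 -3.000e-01]
325 165 [ 566.3 -342.9    6.9]
332 163 [ 562.6 -352.7   52.3]
300 200 [ 495.  -289.4    2.5]
```

View pics/c1.png

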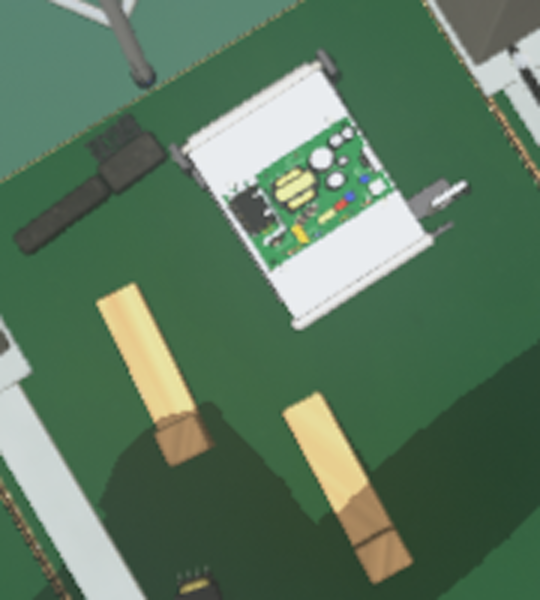

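View pics/c2.png

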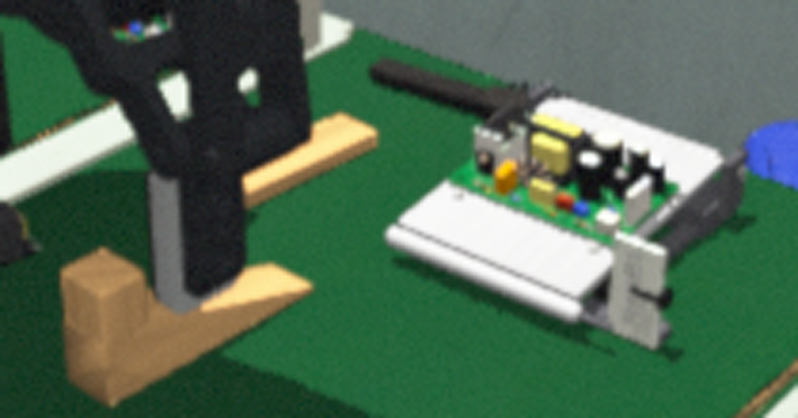

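Run:
```python
from h import *
a=ray("top",279,208,17);b=ray("top",324,179.5,17);print(a,b,np.linalg.norm(a-b),(a+b)/2)
v=(b-a)[:2];n=np.array([-v[1],v[0]])/np.linalg.norm(v);print("inward",n,np.degrees(np.arctan2(*n[::-1])))
s=cv2.imread("pics/side0.png"); cv2.imwrite("pics/c3.png",cv2.resize(s[220:275,320:370],None,fx=10,fy=10,interpolation=2))
d=np.load("side0.npy");P=cloud("side",d)
for vv in range(230,264,3): print(vv,[P[vv,u].round(0).astype(int).tolist() for u in (342,347,352)])
t=np.load("top0.npy");T=cloud("top",t);print(T[158:170,326:338][T[158:170,326:338,2]>40].round(0))
```

```text
[ 478.3932711 -245.6429722   17.       ] [ 534.72195626 -339.09532586   17.        ] 109.11582458749022 [ 506.55761368 -292.36914903   17.        ]
inward [0.85645097 0.51622838] 31.079596889935033
230 [[573, -306, 33], [585, -303, 29], [597, -300, 24]]
233 [[554, -341, 52], [562, -344, 51], [615, -270, -3]]
236 [[554, -342, 46], [561, -347, 48], [566, -355, 51]]
239 [[555, -341, 39], [560, -350, 43], [566, -356, 46]]
242 [[555, -342, 33], [560, -349, 37], [565, -359, 42]]
245 [[556, -342, 27], [561, -350, 31], [567, -356, 34]]
248 [[556, -342, 21], [561, -350, 25], [566, -359, 29]]
251 [[555, -344, 16], [561, -351, 19], [565, -361, 25]]
254 [[557, -342, 8], [562, -351, 12], [566, -361, 18]]
257 [[557, -342, 1], [561, -353, 8], [567, -359, 10]]
260 [[555, -347, -1], [564, -350, -1], [567, -360, 5]]
263 [[550, -356, 0], [559, -358, -1], [568, -361, -1]]
[[ 566. -353.   55.]
 [ 566. -355.   53.]
 [ 566. -357.   53.]
 [ 564. -350.   56.]
 [ 564. -353.   54.]
 [ 564. -355.   53.]
 [ 564. -357.   52.]
 [ 562. -347.   55.]
 [ 562. -349.   55.]
 [ 562. -351.   55.]
 [ 563. -353.   52.]
 [ 563. -355.   47.]
 [ 560. -345.   54.]
 [ 560. -347.   54.]
 [ 560. -349.   54.]
 [ 561. -351.   51.]
 [ 562. -354.   42.]
 [ 558. -341.   56.]
 [ 559. -343.   54.]
 [ 558. -344.   56.]
 [ 558. -347.   54.]
 [ 559. -349.   49.]
 [ 556. -340.   56.]
 [ 556. -342.   56.]
 [ 556. -344.   55.]
 [ 558. -347.   47.]
 [ 554. -340.   57.]
 [ 555. -343.   50.]]
```

View pics/c3.png

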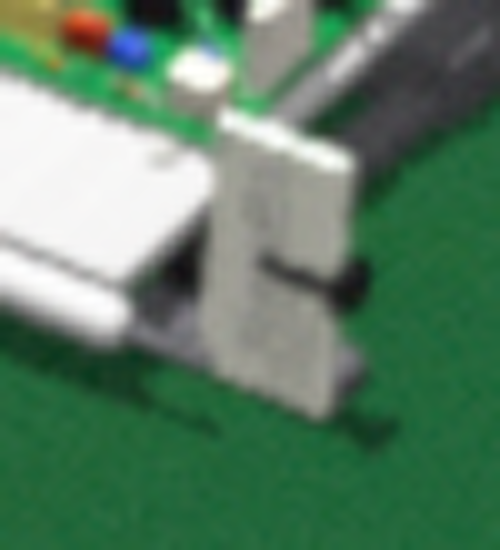

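The mark bar is at side pixel (350,247.4), between the plate's top edge at about (350,235) and its bottom edge at about (349,261). Next I'll compute its height and the approach.

```bash
cat >> h.py <<'E'
from scipy.spatial.transform import Rotation as Rot
def totool(X,yaw=None):
    s=arm.read_state(); R=Rot.from_quat(s["ee_rot"])
    d=R.inv().apply(np.array(X)-s["position"])/10
    x=R.as_matrix()[:,0]; y0=np.arctan2(-x[1],-x[0])
    return d.round(2), None if yaw is None else round(-(np.radians(yaw)-y0),3), np.degrees(y0).round(2)
def onplane(n,u,v,p0,nn):
    K,R,t=cam(n); d=R.T@np.linalg.solve(K,[u,v,1.]); o=-R.T@t
    return o+d*(nn@(p0-o))/(nn@d)
E
python3 - <<'E'
from h import *
d=np.load("side0.npy");P=cloud("side",d)
Q=P[236:256,342:352].reshape(-1,3); c=np.median(Q,0)
w=np.linalg.eigh(np.cov((Q[:,:2]-c[:2]).T))[1][:,1];print("plate dir",w,np.degrees(np.arctan2(w[1],w[0])))
nn=np.array([-w[1],w[0],0])
for nm,x,y in(("mark",303,278),("markL",262,263),("top",290,144),("bot",280,400)):
    u,v=320+(x+.5)/10-.5,220+(y+.5)/10-.5; print(nm,onplane("side",u,v,c,nn).round(1))
t=np.load("top0.npy");T=cloud("top",t)
q=T[265:300,285:325].reshape(-1,3);q=q[(q[:,2]>57)&(q[:,2]<65)]
r=cv2.minAreaRect(q[:,:2].astype(np.float32));print("block",r,q.mean(0))
g=np.array(r[0]); tip=np.array([417.1,-250.2]); print(np.degrees(np.arctan2(*(tip-g)[::-1])))
print(totool([g[0],g[1],26],27.7))
E
```

```text
plate dir [-0.51368253  0.85798034] 120.90943396528569
mark [ 563.5 -355.6   29.1]
markL [ 559.2 -348.5   28.7]
top [ 561.  -351.5   54.3]
bot [ 562.2 -353.5    2.4]
block ((325.98809814453125, -296.8735656738281), (25.67947006225586, 29.571552276611328), 27.162752151489258) [ 325.76795591 -296.82504352   60.50853893]
27.12453836499527
(array([-15.83,  21.26,  20.47]), np.float64(-0.019), np.float64(26.62))
```

move_arm([
  {"gripper":1,"xyz":[-3.7,5,0],"angular":[0,0,-0.015]},
  {"gripper":1,"xyz":[-7.4,10,2],"angular":[0,0,-0.015]},
  {"gripper":1,"xyz":[-11,15,5],"angular":[0,0,-0.015]},
  {"gripper":1,"xyz":[-14.5,19.5,8],"angular":[0,0,-0.015]},
  {"gripper":1,"xyz":[-15.8,21.3,11],"angular":[0,0,-0.015]},
  {"gripper":1,"xyz":[-15.8,21.3,13],"angular":[0,0,-0.015]},
  {"gripper":1,"xyz":[-15.8,21.3,13],"angular":[0,0,-0.015]},
])

```text
clock: 0.98
position: [324.9, -296.6, 100.1]
ee_rot: [-0.238, 0.971, 0.001, -0.002]
contact_force: [0.2, 1.2, 0.4]
gripper_width: 85.5
```

Run:
```python
from h import *
print(totool([326,-296.9,26],27.3), arm.read_state()["position"])
p,d=arm.get_image("side"); cv2.imwrite("pics/s1.png",p)
```

```text
(array([-0.1 , -0.1 ,  7.41]), np.float64(0.004), np.float64(27.54)) [ 324.93274999 -296.6013797   100.11380571]
```

View pics/s1.png

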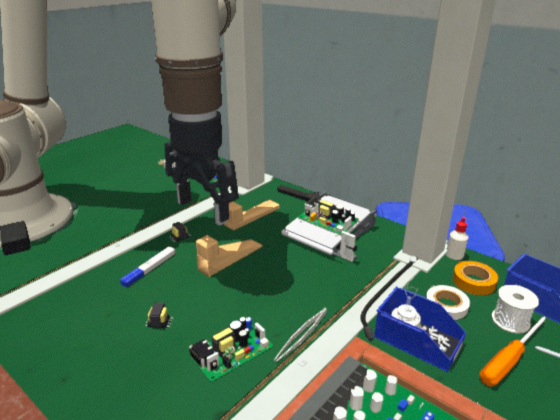

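The gripper seems to sit behind the wedge block (wedge block at (207,250), fingers at about (205,195)). I'll check which bar is where by projection.

Run:
```python
from h import *
for n in("side","top"):
  for X in([326,-297,60],[326,-297,0],[325,-297,100],[400,-170,45]): print(n,X,proj(n,X).round(1))
p,d=arm.get_image("side");P=cloud("side",d)
for u,v in((207,243),(205,262),(222,215),(183,200),(240,250),(255,210)):print(u,v,P[v,u].round())
p,d=arm.get_image("top");cv2.imwrite("pics/t1.png",p[60:420])
```

```text
side [326, -297, 60] [205.2 239.8]
side [326, -297, 0] [207.8 269.3]
side [325, -297, 100] [202.7 218.9]
side [400, -170, 45] [230.  205.5]
top [326, -297, 60] [307.1 285.1]
top [326, -297, 0] [305.8 281.9]
top [325, -297, 100] [308.1 288.1]
top [400, -170, 45] [241.2 247.7]
207 243 [ 327. -306.   59.]
205 262 [ 320. -312.   27.]
222 215 [ 345. -351.  133.]
183 200 [ 301. -261.  121.]
240 250 [ 388. -281.   16.]
255 210 [ 458. -142.    9.]
```

View pics/t1.png

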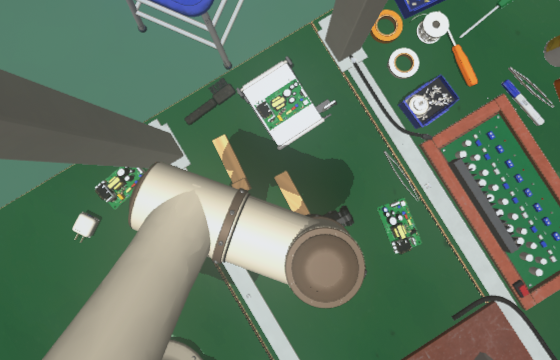

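The projections and depth agree that the fingers are above and either side of the wedge block. In the top view the tool is over (310,285) in full-image pixels. Next: go down, grip, and lift.

move_arm([
  {"gripper":1,"xyz":[-0.1,-0.1,3],"angular":[0,0,0]},
  {"gripper":1,"xyz":[-0.1,-0.1,6],"angular":[0,0,0]},
  {"gripper":1,"xyz":[-0.1,-0.1,7.4],"angular":[0,0,0]},
  {"gripper":1,"xyz":[-0.1,-0.1,7.4],"angular":[0,0,0]},
  {"gripper":-1,"xyz":[-0.1,-0.1,7.4],"angular":[0,0,0]},
  {"gripper":-1,"xyz":[-0.1,-0.1,7.4],"angular":[0,0,0]},
  {"gripper":-1,"xyz":[-0.1,-0.1,7.4],"angular":[0,0,0]},
  {"gripper":-1,"xyz":[-0.1,-0.1,7.4],"angular":[0,0,0]},
  {"gripper":-1,"xyz":[-0.1,-0.1,7.4],"angular":[0,0,0]},
])

```text
clock: 2.25
position: [327.7, -298.1, 28.1]
ee_rot: [-0.238, 0.971, -0.0, 0.0]
contact_force: [-1.3, -0.0, 5.9]
gripper_width: 29.0
```

Run:
```python
from h import *
s=arm.read_state();print(s["position"],s["gripper_width"],s["contact_force"])
n=np.array([np.cos(np.radians(31)),np.sin(np.radians(31)),0]); mid=np.array([506.6,-292.4,0])
for f in(145,47):
    X=mid-f*n; X[2]=26; print(f,X.round(1),totool(X,31))
```

```text
[ 327.72945533 -298.09325585   28.06067471] 29.038533410743415 [-1.26995103 -0.02063429  5.92194568]
145 [ 382.3 -367.1   26. ] (array([-1.65, -8.64,  0.22]), np.float64(-0.061), np.float64(27.52))
47 [ 466.3 -316.6   26. ] (array([-11.44,  -8.04,   0.22]), np.float64(-0.061), np.float64(27.52))
```

move_arm([
  {"gripper":-1,"xyz":[0,0,-2],"angular":[0,0,0]},
  {"gripper":-1,"xyz":[-0.5,-3,-2],"angular":[0,0,-0.03]},
  {"gripper":-1,"xyz":[-1.2,-6.5,-2],"angular":[0,0,-0.06]},
  {"gripper":-1,"xyz":[-1.6,-8.6,-2],"angular":[0,0,-0.06]},
  {"gripper":-1,"xyz":[-1.6,-8.6,-2],"angular":[0,0,-0.06]},
  {"gripper":-1,"xyz":[-1.6,-8.6,-1],"angular":[0,0,-0.06]},
  {"gripper":-1,"xyz":[-1.6,-8.6,-0.3],"angular":[0,0,-0.06]},
  {"gripper":-1,"xyz":[-1.6,-8.6,-0.3],"angular":[0,0,-0.06]},
])

```text
clock: 3.25
position: [380.1, -365.9, 29.4]
ee_rot: [-0.267, 0.964, 0.001, -0.001]
contact_force: [0.0, 0.7, -1.2]
gripper_width: 29.5
```

Run:
```python
from h import *
s=arm.read_state();print(s["position"],s["contact_force"],s["gripper_width"],totool(s["position"])[2])
p,d=arm.get_image("top");q,e=arm.get_image("side")
T=cloud("top",d);S=cloud("side",e)
cv2.imwrite("pics/m2.png",np.hstack([cv2.resize(p[140:260,240:360],None,fx=3.3,fy=3.3),cv2.resize(q[180:300,200:320],None,fx=3.3,fy=3.3)]))
np.savez("2.npz",d=d,e=e)
```

```text
[ 380.1451764  -365.92224952   29.39514376] [ 0.046215    0.67848219 -1.19085185] 29.539284388854846 30.95
```

View pics/m2.png

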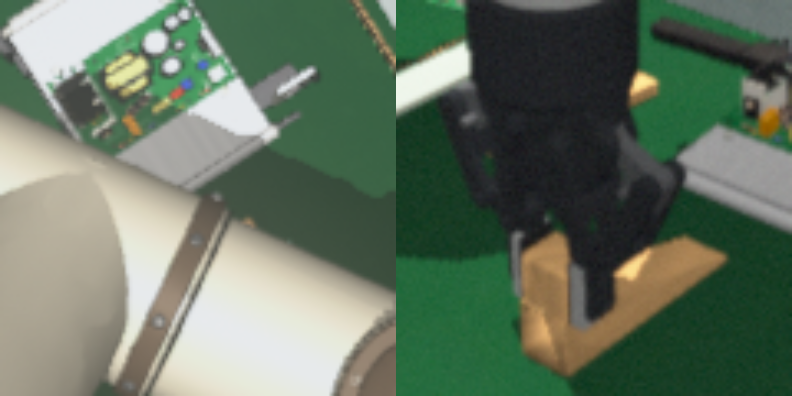

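The wedge is held level, with its tip at side pixel (300,258), short of the rest's edge. I'll check the tip position.

Run:
```python
from h import *
print("tip right corner?",ray("side",299.2,257.7,4.5), "right/left corner pred:")
s=arm.read_state()["position"];n=np.array([np.cos(np.radians(31)),np.sin(np.radians(31)),0]);l=np.array([-n[1],n[0],0])
b=s+113*n
print((b-15*l)[:2],(b+15*l)[:2])
mid=np.array([506.6,-292.4,0]);print("fwd,lat to mid",n@(mid-s),l@(mid-s))
f=n@(mid-s)
for k in(60,48): print(k,totool(s+(f-k)*n+l*(l@(mid-s))+[0,0,-1.8-s[2]+s[2]],31))
```

```text
tip right corner? [ 483.47200308 -322.97041556    4.5       ] right/left corner pred:
[ 485.60526676 -321.1619766 ] [ 470.15412452 -295.44695758]
fwd,lat to mid 145.80951187669996 -1.1592611432751951
60 (array([-8.58, -0.11,  0.18]), np.float64(-0.001), np.float64(30.95))
48 (array([-9.78, -0.11,  0.18]), np.float64(-0.001), np.float64(30.95))
```

move_arm([
  {"gripper":-1,"xyz":[0,-0.1,0.15],"angular":[0,0,0]},
  {"gripper":-1,"xyz":[-1.5,-0.1,0.15],"angular":[0,0,0]},
  {"gripper":-1,"xyz":[-3,-0.1,0.15],"angular":[0,0,0]},
  {"gripper":-1,"xyz":[-4.5,-0.1,0.15],"angular":[0,0,0]},
  {"gripper":-1,"xyz":[-5.5,-0.1,0.15],"angular":[0,0,0]},
  {"gripper":-1,"xyz":[-6.5,-0.1,0.15],"angular":[0,0,0]},
  {"gripper":-1,"xyz":[-7.5,-0.1,0.15],"angular":[0,0,0]},
  {"gripper":-1,"xyz":[-8.5,-0.1,0.15],"angular":[0,0,0]},
  {"gripper":-1,"xyz":[-8.5,-0.1,0.15],"angular":[0,0,0]},
])

```text
clock: 4.47
position: [455.7, -323.5, 28.6]
ee_rot: [-0.267, 0.964, -0.0, 0.001]
contact_force: [-0.7, 0.1, -3.0]
gripper_width: 29.4
```

Run:
```python
from h import *
s=arm.read_state();print(s["position"],s["contact_force"],s["gripper_width"])
q,e=arm.get_image("side")
cv2.imwrite("pics/s3.png",cv2.resize(q[195:275,270:370],None,fx=7,fy=7,interpolation=2))
```

```text
[ 455.67133461 -323.47561153   28.62504173] [-0.70944883  0.07651037 -2.96332601] 29.402968917450256
```

View pics/s3.png

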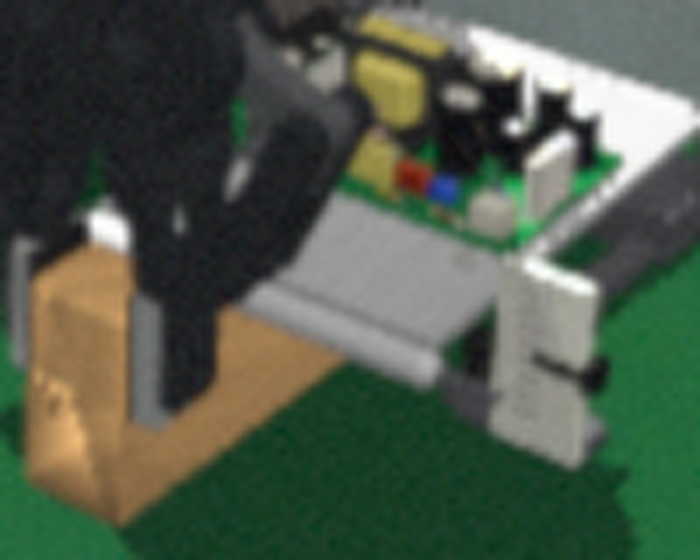

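The edge has risen onto the wedge, and the bar's end is at about crop (430,367), which is pixel (331,247). The mark is at crop (565,368), pixel (350,247.4). The wrist still carries about 3 N, so I'll lower until the bench takes the load.

move_arm([
  {"gripper":-1,"xyz":[0,0,0.05],"angular":[0,0,0]},
  {"gripper":-1,"xyz":[0,0,0.1],"angular":[0,0,0]},
  {"gripper":-1,"xyz":[0,0,0.1],"angular":[0,0,0]},
])

```text
clock: 4.9
position: [454.9, -324.1, 28.2]
ee_rot: [-0.267, 0.964, -0.0, 0.0]
contact_force: [-0.3, 1.3, -1.1]
gripper_width: 29.0
```

```bash
cat >> h.py <<'E'
def edge(q,e,lo=50,u0=312,u1=328):
    # per column: bar's bright band in the side view; z by the vertical plane through the edge
    n=np.array([np.cos(np.radians(31)),np.sin(np.radians(31)),0]); mid=np.array([506.6,-292.4,0])
    P=cloud("side",e)
    for u in range(u0,u1,3):
        col=q[:,u].astype(int); print(u,[(v,col[v].tolist(),P[v,u].round(0).astype(int).tolist()) for v in range(232,253)][::2])
E
python3 - <<'E'
from h import *
s=arm.read_state();print(s["position"],s["contact_force"])
q,e=arm.get_image("side"); cv2.imwrite("pics/raw4.png",q);np.save("e4.npy",e)
edge(q,e)
for X in([506.6,-292.4,23.6],):
  l=np.array([-.515,.857,0]); print(proj("side",np.array(X)-53*l),proj("side",np.array(X)-53*l+[0,0,5]))
E
```

```text
[ 454.9333169  -324.06866544   28.17823396] [-0.29556605  1.32520385 -1.10989605]
312 [(232, [123, 124, 125], [521, -290, 31]), (234, [148, 147, 149], [520, -293, 28]), (236, [127, 128, 129], [517, -300, 29]), (238, [160, 161, 160], [515, -305, 28]), (240, [155, 157, 156], [514, -307, 25]), (242, [118, 125, 133], [514, -308, 21]), (244, [81, 121, 157], [513, -309, 18]), (246, [77, 117, 152], [515, -305, 11]), (248, [78, 116, 150], [515, -306, 7]), (250, [69, 107, 137], [515, -306, 3]), (252, [39, 66, 48], [514, -308, 0])]
315 [(232, [149, 149, 151], [526, -291, 30]), (234, [154, 157, 157], [524, -298, 30]), (236, [146, 145, 146], [522, -302, 29]), (238, [138, 140, 140], [520, -305, 27]), (240, [166, 167, 167], [518, -311, 27]), (242, [143, 145, 145], [516, -316, 26]), (244, [98, 112, 126], [518, -312, 19]), (246, [74, 115, 149], [522, -303, 8]), (248, [70, 109, 132], [524, -300, 1]), (250, [43, 68, 49], [524, -300, -3]), (252, [39, 64, 25], [520, -309, -1])]
318 [(232, [153, 154, 156], [530, -295, 31]), (234, [152, 151, 152], [529, -299, 30]), (236, [155, 156, 154], [526, -305, 30]),
[... 1016 characters left out ...]
244, [161, 163, 165], [528, -327, 26]), (246, [141, 143, 143], [528, -328, 22]), (248, [78, 87, 72], [527, -329, 19]), (250, [36, 61, 22], [539, -307, -2]), (252, [36, 62, 23], [535, -314, -1])]
327 [(232, [148, 150, 148], [547, -299, 30]), (234, [152, 153, 154], [544, -305, 30]), (236, [154, 154, 153], [540, -314, 32]), (238, [153, 155, 153], [538, -316, 30]), (240, [150, 150, 151], [536, -322, 29]), (242, [135, 135, 135], [533, -328, 29]), (244, [161, 161, 160], [532, -330, 27]), (246, [156, 158, 158], [531, -332, 24]), (248, [129, 130, 127], [529, -338, 24]), (250, [51, 68, 43], [544, -309, -2]), (252, [31, 59, 13], [541, -314, -2])]
[329.59982178 247.74798056] [329.75472409 245.34516926]
```

```bash
cat >> h.py <<'E'
n31=np.array([np.cos(np.radians(31)),np.sin(np.radians(31)),0]); MID=np.array([506.6,-292.4,0])
def under(q):
    z=[]
    for u in range(320,328):
        c=q[:,u,0].astype(float)
        for v in range(262,238,-1):
            if c[v]<90<=c[v-1]:
                vs=v-1+(c[v-1]-90)/(c[v-1]-c[v]); z.append(onplane("side",u,vs,MID,n31)[2]); break
    return np.round(z,1),np.median(z)
def gauge(q):
    w=np.array([-.5137,.858,0]);nn=np.array([-w[1],w[0],0]);c=np.array([560.5,-350,0])
    zs=[]
    for u in range(347,352):
        g=q[:,u].mean(1); v0=238; s=g[v0:258]; base=np.percentile(s,60); dk=np.clip(base-15-s,0,None); k=dk.argmax()
        wi=dk[max(k-3,0):k+4]; vs=v0+max(k-3,0)+(wi*np.arange(len(wi))).sum()/wi.sum(); zs.append(onplane("side",u,vs,c,nn)[2])
    # plate top
    tt=[]
    for u in range(343,350):
        g=q[:,u].mean(1); tt.append(u)
    return np.round(zs,1)
E
python3 - <<'E'
from h import *
for f in("side0","s1","raw4"):
    q=cv2.imread(f"pics/{f}.png"); print(f,*under(q),gauge(q))
q=cv2.imread("pics/s1.png"); print(q[228:268,346:354].mean(2).astype(int))
E
```

```text
side0 [10.1  9.9 10.   9.7  9.9 10.  10.  10.1] 9.980015685647885 [28.7 28.2 28.1 28.5 28.6]
s1 [ 9.9 10.1  9.9 10.   9.9 10.  10.1 10.2] 9.995914932146803 [28.6 28.2 28.1 28.5 28.6]
raw4 [18.4 18.5 18.4 18.7 18.8 18.9 18.7 18.6] 18.648494555724653 [28.8 28.4 28.2 28.7 28.6]
[[138 122  97 113 137 148 146 136]
 [123 105 111 139 149 143 126 104]
 [115 126 144 149 144 124  93  65]
 [146 155 153 143 118  90  59  46]
 [226 220 181 137  98  59  43  37]
 [244 247 233 193 129  91  75  67]
 [201 233 236 230 219 208 178 135]
 [160 164 172 206 231 241 241 224]
 [145 151 146 161 170 198 231 235]
 [139 146 145 153 150 159 169 172]
 [143 146 144 151 148 154 155 155]
 [136 146 144 150 156 157 156 154]
 [135 145 143 153 153 154 155 155]
 [133 142 141 152 153 156 157 155]
 [126 141 141 147 158 156 154 154]
 [135 137 141 150 155 157 154 159]
 [127 129 142 152 155 152 154 152]
 [ 98 106 136 149 152 154 155 154]
 [ 77  69  96 119 125 139 149 137]
 [106  81  68  62  67 100 119  94]
 [130 122 106  82  68  63  69  46]
 [130 136 136 123 117 105  68  39]
 [138 139 140 142 148 138 100  54]
 [140 139 141 143 150 143 123  84]
 [136 136 140 141 145 141 144 115]
 [136 142 141 140 143 142 150 123]
 [134 142 141 140 137 143 146 131]
 [142 140 139 142 142 144 150 132]
 [146 139 139 140 140 149 154 137]
 [149 141 143 141 142 149 153 127]
 [138 138 148 143 146 152 151 111]
 [101 114 133 141 147 148 146  99]
 [ 66  71  96 117 132 149 132  86]
 [ 62  64  65  67  86 119  97  56]
 [ 66  63  66  63  58  65  58  45]
 [ 66  62  60  63  65  65  61  55]
 [ 60  66  65  67  67  64  65  61]
 [ 66  63  64  62  64  66  70  62]
 [ 64  66  66  64  70  66  63  66]
 [ 66  67  66  65  66  66  68  67]]
```

Run:
```python
from h import *
w=np.array([-.5137,.858,0]);nn=np.array([-w[1],w[0],0])
q=cv2.imread("pics/s1.png")
# plate plane from averaged depths of several frames
C=[]
for _ in range(4):
    p,e=arm.get_image("side");P=cloud("side",e)
    C.append([(P[237:245,343:350]@nn).mean(),(P[250:257,343:350]@nn).mean(),(P[246:249,347:351]@nn).mean(),(P[240:248,322:327]@nn).mean()])
print(np.mean(C,0))
k=np.mean(C,0)[:2].mean()
for off in(0,2,-2):
    for nm,u,v in(("top",348,234.6),("mark",348,247.0),("bot",348,260.0),("top",350,235.5),("mark",350,247.7),("bot",350,260.8)): print(off,nm,onplane("side",u,v,nn*(k+off),nn)[2].round(1),end="; ")
    print()
print("assumed",nn@np.array([560.5,-350,0]),"mid",nn@MID)
```

```text
[-298.43311207 -298.04804079 -299.95502252 -285.95388188]
0 top 54.5; 0 mark 30.2; 0 bot 4.0; 0 top 54.3; 0 mark 30.4; 0 bot 4.1; 
2 top 55.9; 2 mark 31.7; 2 bot 5.6; 2 top 55.7; 2 mark 31.9; 2 bot 5.7; 
-2 top 53.0; -2 mark 28.6; -2 bot 2.4; -2 top 52.9; -2 mark 28.9; -2 bot 2.5; 
assumed -301.114 mid -284.45691999999997
```

Run:
```python
from h import *
p=cv2.imread("pics/top0.png").astype(np.float32)
l=np.array([-n31[1],n31[0],0])
def prof(z,ns,ls):
    out=[]
    for a in ns:
        uv=np.array([proj("top",n31*a+l*b+[0,0,z]) for b in ls],np.float32)
        out.append(cv2.remap(p,uv[None,:,0],uv[None,:,1],1)[0].mean(0))
    return np.array(out)
lm=l@MID; print("mid l",lm,"plate l",l@np.array([562,-352,0]))
for z,ns,ls in((14,np.arange(274,304,1.),lm+np.arange(-40,41,4)),(54,np.arange(288,316,1.),l@np.array([562,-352,0])+np.arange(-4,5,1.)*1)):
    print(z);[print(a,c.astype(int),end=" ") for a,c in zip(ns,prof(z,ns,ls))];print()
# extent of the plate top along l at several n
for a in(300,302,304): print(a,[int(prof(54,[a],[b]).mean()) for b in np.arange(-605,-570,2)])
```

```text
mid l -511.55400747473107 plate l -591.174287946594
14
274.0 [ 77 105  66] 275.0 [ 77 106  66] 276.0 [ 77 106  66] 277.0 [ 77 106  66] 278.0 [ 78 106  67] 279.0 [ 84 108  74] 280.0 [104 123  99] 281.0 [140 151 140] 282.0 [178 184 180] 283.0 [206 210 209] 284.0 [223 224 223] 285.0 [231 231 229] 286.0 [231 230 229] 287.0 [223 223 222] 288.0 [215 216 215] 289.0 [220 219 218] 290.0 [229 227 225] 291.0 [235 233 230] 292.0 [238 235 232] 293.0 [238 235 232] 294.0 [238 236 233] 295.0 [238 236 233] 296.0 [238 236 233] 297.0 [239 236 233] 298.0 [239 236 233] 299.0 [238 236 233] 300.0 [238 236 233] 301.0 [238 236 233] 302.0 [238 236 233] 303.0 [238 236 233] 
54
288.0 [ 73 102  60] 289.0 [ 73 102  60] 290.0 [ 73 102  60] 291.0 [ 73 102  61] 292.0 [ 73 102  61] 293.0 [ 73 101  61] 294.0 [72 98 61] 295.0 [73 93 64] 296.0 [77 89 71] 297.0 [81 88 78] 298.0 [91 95 90] 299.0 [128 131 127] 300.0 [182 182 178] 301.0 [221 219 215] 302.0 [228 226 222] 303.0 [208 207 201] 304.0 [166 169 160] 305.0 [125 134 119] 306.0 [100 115  93] 307.0 [ 93 111  85] 308.0 [ 92 111  83] 309.0 [ 90 110  81] 310.0 [ 89 109  80] 311.0 [ 86 107  76] 312.0 [ 82 104  72] 313.0 [ 78 102  68] 314.0 [ 76 102  64] 315.0 [ 75 102  62] 
300 [78, 78, 73, 122, 157, 171, 183, 188, 179, 180, 198, 197, 199, 190, 197, 176, 160, 118]
302 [78, 78, 91, 146, 221, 224, 235, 227, 226, 219, 228, 222, 224, 222, 225, 214, 164, 125]
304 [79, 79, 80, 118, 147, 158, 166, 172, 159, 168, 184, 163, 164, 172, 178, 154, 134, 136]
```

Run:
```python
from h import *
p=cv2.imread("pics/top0.png").astype(np.float32).mean(2)
l=np.array([-n31[1],n31[0],0]); lm=l@MID
def cross(z,ns,bs,th):
    r=[]
    for b in bs:
        uv=np.array([proj("top",n31*a+l*b+[0,0,z]) for a in ns],np.float32)
        g=cv2.remap(p,uv[None,:,0],uv[None,:,1],1)[0]; i=np.argmax(g>th); r.append(ns[i-1]+(th-g[i-1])/(g[i]-g[i-1])*(ns[1]-ns[0]))
    return np.array(r)
b=np.arange(-45,46,6); e=cross(14,np.arange(270,295,.5),lm+b,150); print(e.round(1)); k=np.polyfit(b,e,1);print("slope deg",np.degrees(k[0]),k[1])
c=np.arange(-596,-578,2); e=cross(54,np.arange(290,306,.5),c,160); print(e.round(1))
# where along l do side columns 320..328 sit
for u,v in((320,246),(328,249)): print(l@onplane("side",u,v,n31*287,n31)-lm)
print("mark l",l@onplane("side",349.5,247.4,n31*299.4,n31))
```

```text
[281.8 281.7 281.7 281.6 281.3 281.  281.3 281.2 281.2 281.1 281.2 280.9
 280.5 280.5 280.6 280.6]
slope deg -0.7892335814061578 281.12536633893615
[299.8 299.7 299.4 299.6 299.6 299.5 298.6 298.5 299. ]
-30.77638925557119
-47.79371452291457
mark l -594.5750382865526
```

move_arm([
  {"gripper":-1,"xyz":[-0.7,0,0],"angular":[0,0,0]},
  {"gripper":-1,"xyz":[-1.4,0,0],"angular":[0,0,0]},
  {"gripper":-1,"xyz":[-2,0,0],"angular":[0,0,0]},
  {"gripper":-1,"xyz":[-2,0,0.05],"angular":[0,0,0]},
  {"gripper":-1,"xyz":[-2,0,0.05],"angular":[0,0,0]},
])

```text
clock: 5.78
position: [471.8, -313.7, 28.1]
ee_rot: [-0.267, 0.964, -0.0, -0.0]
contact_force: [-3.4, 0.2, 6.1]
gripper_width: 29.2
```

Run:
```python
from h import *
s=arm.read_state();print(s["position"],n31@s["position"],s["contact_force"])
q,e=arm.get_image("side"); cv2.imwrite("pics/raw5.png",q)
r=under(q);print(r,14+r[1]-9.98)
```

```text
[ 471.84274955 -313.68422717   28.10029068] 242.88885549533964 [-3.40939182  0.15557043  6.11515751]
(array([23.8, 24.1, 24.6, 24.4, 24.2, 24.7, 24.7, 24.6]), np.float64(24.487633798963543)) 28.507633798963543
```

move_arm([
  {"gripper":-1,"xyz":[-0.1,0,0],"angular":[0,0,0]},
  {"gripper":-1,"xyz":[-0.1,0,-0.05],"angular":[0,0,0]},
  {"gripper":-0.2,"xyz":[-0.1,0,-0.05],"angular":[0,0,0]},
  {"gripper":0.3,"xyz":[-0.1,0,-0.05],"angular":[0,0,0]},
  {"gripper":0.6,"xyz":[-0.1,0,-0.05],"angular":[0,0,0]},
  {"gripper":0.6,"xyz":[-0.1,0,-0.05],"angular":[0,0,0]},
])

```text
clock: 6.58
position: [472.8, -313.0, 27.7]
ee_rot: [-0.267, 0.964, -0.0, 0.0]
contact_force: [0.0, 0.2, -0.2]
gripper_width: 68.3
```

Run:
```python
from h import *
s=arm.read_state();print(s["position"],n31@s["position"],s["contact_force"],s["gripper_width"])
q,e=arm.get_image("side"); cv2.imwrite("pics/raw6.png",q)
r=under(q);print(r,14+r[1]-9.98)
cv2.imwrite("pics/c6.png",cv2.resize(q[195:275,270:370],None,fx=7,fy=7,interpolation=2))
```

```text
[ 472.84895201 -313.0309796    27.73202057] 244.0877867114072 [ 0.03097251  0.23739484 -0.21935333] 68.2657246008899
(array([23.8, 24.2, 24.4, 24.6, 24.2, 24.8, 24.8, 24.6]), np.float64(24.464163426060225)) 28.484163426060224
```

View pics/c6.png

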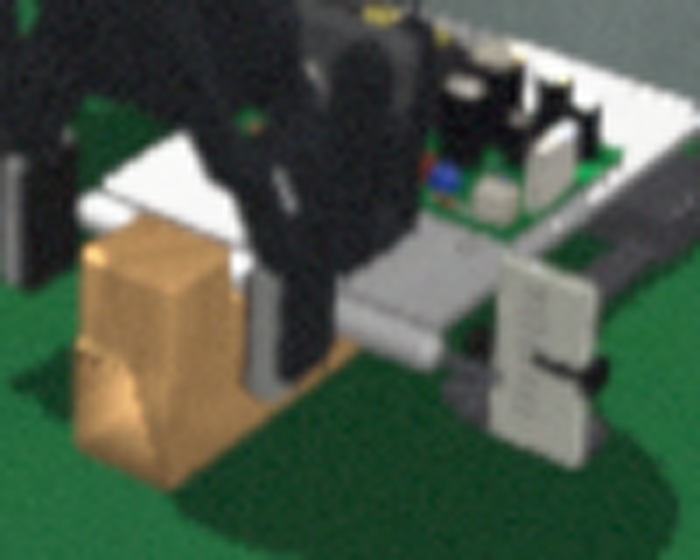

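The wedge is released and the bar end is at crop (430,345). The edge measures about 28.6 mm and my mark estimates are 28.7–29.6 mm. I'll re-grip and push in about 2 mm more.

move_arm([
  {"gripper":-1,"xyz":[0,0,0],"angular":[0,0,0]},
  {"gripper":-1,"xyz":[0,0,0],"angular":[0,0,0]},
  {"gripper":-1,"xyz":[0,0,0],"angular":[0,0,0]},
  {"gripper":-1,"xyz":[0,0,0],"angular":[0,0,0]},
  {"gripper":-1,"xyz":[-0.1,0,0],"angular":[0,0,0]},
  {"gripper":-1,"xyz":[-0.2,0,0],"angular":[0,0,0]},
  {"gripper":-1,"xyz":[-0.2,0,0],"angular":[0,0,0]},
  {"gripper":0,"xyz":[-0.2,0,0],"angular":[0,0,0]},
  {"gripper":0.6,"xyz":[-0.2,0,0],"angular":[0,0,0]},
  {"gripper":0.6,"xyz":[-0.2,0,0],"angular":[0,0,0]},
])

```text
clock: 7.88
position: [474.6, -311.9, 27.7]
ee_rot: [-0.267, 0.964, 0.0, 0.0]
contact_force: [0.9, -0.6, 0.5]
gripper_width: 68.1
```

move_arm([
  {"gripper":0.6,"xyz":[0,0,-3],"angular":[0,0,0]},
  {"gripper":0.6,"xyz":[0,0,-6],"angular":[0,0,0]},
  {"gripper":0.6,"xyz":[0,0,-10],"angular":[0,0,0]},
  {"gripper":0.6,"xyz":[6,0,-12],"angular":[0,0,0]},
  {"gripper":0.6,"xyz":[12,0,-13],"angular":[0,0,0]},
  {"gripper":0.6,"xyz":[16,-3,-14],"angular":[0,0,0]},
  {"gripper":0.6,"xyz":[18,-8,-15],"angular":[0,0,0]},
  {"gripper":0.6,"xyz":[18,-14,-16],"angular":[0,0,0]},
  {"gripper":0.6,"xyz":[18,-18,-16],"angular":[0,0,0]},
  {"gripper":0.6,"xyz":[18,-18,-16],"angular":[0,0,0]},
])

```text
clock: 9.12
position: [413.2, -560.6, 185.7]
ee_rot: [-0.266, 0.964, 0.001, -0.0]
contact_force: [0.0, 0.7, -0.9]
gripper_width: 68.5
```

Run:
```python
from h import *
s=arm.read_state();print(s["position"],s["contact_force"],s["clock"])
q,e=arm.get_image("side"); p,d=arm.get_image("top"); cv2.imwrite("pics/raw7.png",q);cv2.imwrite("pics/rawt7.png",p)
r=under(q);print(r,14+r[1]-9.98,gauge(q))
T=cloud("top",d);k=T[160:260,240:330].reshape(-1,3);b=k[(k[:,2]>57)&(k[:,2]<66)];
if len(b)>20: R=cv2.minAreaRect(b[:,:2].astype(np.float32));print("block",R,b.mean(0),n31@[*R[0],0],R[0])
cv2.imwrite("pics/f7.png",np.hstack([cv2.resize(p[140:290,200:350],(400,400)),cv2.resize(q[180:280,270:370],(400,400),interpolation=2)]))
```

```text
[ 413.16945504 -560.61338908  185.69223327] [ 0.03688746  0.70484675 -0.89057033] 9.125
(array([24. , 24.3, 24.5, 24.7, 24.9, 24.7, 24.8, 24.5]), np.float64(24.62964131482346)) 28.64964131482346 [28.8 28.7 43.9  nan  nan]
block ((514.511962890625, -265.5142822265625), (139.27427673339844, 108.19532775878906), 82.7359848022461) [ 516.10966035 -265.34690173   60.65884416] 304.2728656308089 (514.511962890625, -265.5142822265625)h.py:43: RuntimeWarning: invalid value encountered in scalar divide
  wi=dk[max(k-3,0):k+4]; vs=v0+max(k-3,0)+(wi*np.arange(len(wi))).sum()/wi.sum(); zs.append(onplane("side",u,vs,c,nn)[2])
```

View pics/f7.png

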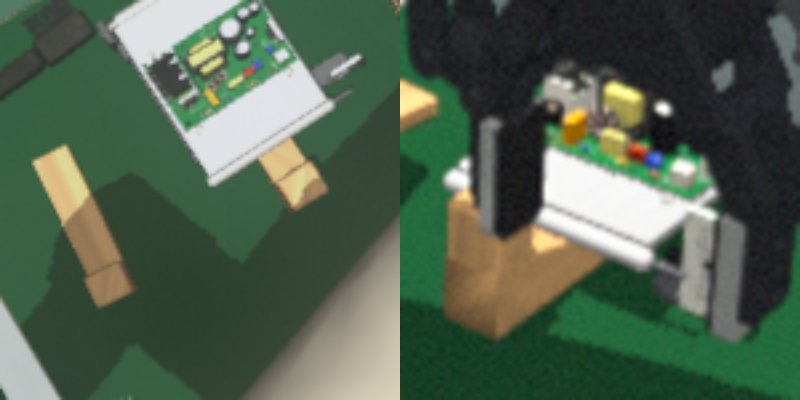

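The wedge stands alone under the edge and the spacer looks untouched. The fingers are clear of the fixture but block the side view. I'll move the arm away and check the lateral centring and the height once more.

move_arm([
  {"gripper":0.6,"xyz":[4,-3,-4],"angular":[0,0,0]},
  {"gripper":0.6,"xyz":[8,-4,-8],"angular":[0,0,0]},
  {"gripper":0.6,"xyz":[12,-4,-11],"angular":[0,0,0]},
  {"gripper":0.6,"xyz":[16,-4,-12],"angular":[0,0,0]},
  {"gripper":0.6,"xyz":[18,-4,-12],"angular":[0,0,0]},
  {"gripper":0.6,"xyz":[18,-4,-12],"angular":[0,0,0]},
])

```text
clock: 9.98
position: [277.6, -685.3, 307.1]
ee_rot: [-0.266, 0.964, 0.001, 0.0]
contact_force: [0.9, 0.8, -0.9]
gripper_width: 68.4
```

Run:
```python
from h import *
q,e=arm.get_image("side"); p,d=arm.get_image("top"); cv2.imwrite("pics/raw8.png",q)
r=under(q);print(r,14+r[1]-9.98,gauge(q))
l=np.array([-n31[1],n31[0],0]);T=cloud("top",d).reshape(-1,3);a=T@n31;b=T@l
m=(a>230)&(a<262)&(T[:,2]>55)&(T[:,2]<66)&(abs(b+511)<40)
R=cv2.minAreaRect(T[m][:,:2].astype(np.float32));c=np.array([*R[0],0]);print("block",R,"n",n31@c,"l",l@c)
g=p.astype(np.float32).mean(2)
bs=np.arange(-580,-440,1.)  # brightness along the bar axis (31.8 deg edge)
uv=np.array([proj("top",n31*(286.2-.0138*(x+511.5))+l*x+[0,0,32]) for x in bs],np.float32)
h=cv2.remap(g,uv[None,:,0],uv[None,:,1],1)[0]; on=bs[h>130];print("bar ends",on.min(),on.max(),(on.min()+on.max())/2)
cv2.imwrite("pics/f8.png",cv2.resize(q[195:275,270:370],None,fx=7,fy=7,interpolation=2))
```

```text
(array([24.1, 24.5, 24.4, 24.9, 25. , 24.7, 24.8, 24.8]), np.float64(24.74787298174695)) 28.76787298174695 [28.7 28.  28.2 28.5 28.5]
block ((471.26177978515625, -312.0150146484375), (26.046592712402344, 30.08885383605957), 30.337709426879883) n 243.25057521495208 l -510.16682772396393
bar ends -567.0 -454.0 -510.5
```

View pics/f8.png

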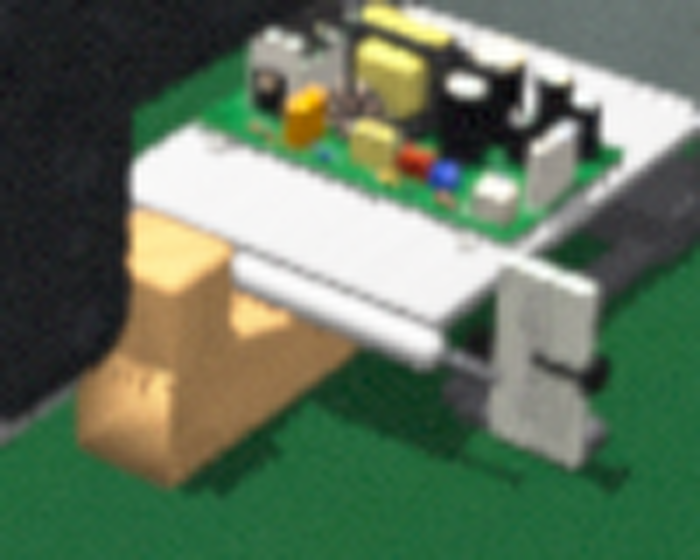

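```bash
python3 -c "
from bench import arm
print(arm.job_done(), arm.read_state()['clock'])"
```

```text
the job is handed in; nothing more can be done
the job is handed in; nothing more can be done
```

I slid the wedge, thin end first, under the middle of the board rest's front edge, released it flat on the bench, and handed the job in. Total robot time was about 10 s of the 42 s allowed. After the first release I re-gripped the wedge once and pushed it in about 2 mm further.

| Check | Result |
|---|---|
| Edge height (bar axis) | 28.8–29.0 mm in the side view; 29.4 mm worked out from where the wedge sits |
| Mark height | 28.7 mm with the bar as reference; 29.6 mm with the gauge plate's top as reference |
| Wedge centring | within about 1–2 mm of the middle of the edge |
| Spacer bar | never approached; it looked unmoved in the second-to-last picture |
| Arm | clear of everything at the end |

- **Height uncertainty:** the two mark estimates differ by about 1 mm and I could not settle which is right. The edge should match the mark to roughly ±1 mm.
- **Failed checks:** in one look the fingers blocked the side view of the gauge, and a block measurement in that same look picked up parts of the circuit board. I repeated both with the arm out of the way and they came out fine.

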